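# Set and lock the stop of a bread-slicing guide

## Robot

A 6-joint arm with a two-finger parallel gripper is mounted at the origin on the work surface. World frame = base frame: x ahead of the robot, y to its left, z up, the work surface at z = 0. Lengths are in m, angles in degrees, forces in N, time in s.
With the tool pointing down it reaches from about 0.4 to 0.825 m from the base axis. Payload 7 kg.
Tool frame: the origin (TCP) lies at the very end of the fingers, on their centre line; the grasp point (between the pads) lies 19 mm behind it; z points along the fingers, y is the line along which they close (so a half turn about z gives the same grasp; the last joint's range is limited). The gripper opens to 88 mm and grips with 3 to 60 N. Pads are 19 mm wide; open, the fingers measure 130 mm over their backs; the gripper's body (78 mm by 193 mm) begins 47 mm behind the grasp point.
Start: joints at [89.96, 20.546, 0.682, 0, -70.136, -16.507], TCP at [0.192, 0.647, 0.227] pointing down, gripper open.
Joint ranges: [-176.03, 176.03], [-82.01, 121.73], [-58.28, 71.71], [-173.87, 95.51], [-174.79, -0.11], [-173.66, 173.66]. Speed limits (degrees/s): [136.94, 136.94, 172.46, 180, 180, 180].

## Interface

Orientations are given as [roll, pitch, yaw] about the fixed x, y, z axes, in that order (R = Rz(yaw) Ry(pitch) Rx(roll)).
In Python, from plant import get_state, capture, close_job, regions_of gives the robot as it stands.
- The arm moves only by the tool jog_arm, never from a script. Its argument "moves" is a list of rows, each a list of 3 entries, a list of its own where there are three numbers: the shift along the tool's x, y, z in cm, then the turn about the tool's z in degrees, then the finger opening in cm, from 0 to 8.76. A call has 1 to 12 rows; each row shifts and turns the commanded pose from where the row before left it, along the tool's axes as they then stand; what a row does not reach is not made up. A row lasts 1/8 s, in which the tool goes at most 62.5 mm and 10.7 degrees, less where a joint would pass 70% of its speed; a pose out of reach is approached as far as the arm can. A call is refused whole if a number of a shift passes 6.25 or a number of a turn 10.7, either way. A call with a gripper value outside its range is refused whole. The fingers move at their own pace and stop on an object; "newtons" is the grip in N (left out, the last holds). Time passes only in rows, so rows that do not move let the fingers close. It gives the time, the measured TCP pose, the force, the opening and the grip force at its end, in the units of the state.
- get_state(): the state, without advancing time (a new reading comes with each control period).
- capture(name): name is "scene" or "side" or "wrist"; returns a dict with "pixels" (384x512x3 uint8, blue, green, red), "mtx" (3x3 intrinsics, pixels), "world_from_camera" (4x4, takes a point from camera to world coordinates); the wrist camera has in their place "hand_eye" (4x4, takes a point from camera to tool coordinates, whose origin is the TCP and whose axes are the flange's). Camera axes: x right, y down, z forward; pixel columns grow to the right and rows downward; lengths in m; the calibration is good to about 2 mm. A picture is of the moment at which its call begins: read the wrist's pose just before it. There is no depth.
- close_job(): hands the job in; it is judged then, once.
Trained networks look in a picture, given as the dict that the camera call returned (one of the last four; its "shot" number tells which), for a name from the list of things; names that differ only in an ending like _2 or _b are one class to them, and where a whole thing is asked for, a point or a joint stands for the part that bears it (a point fixed in the world has none). Each returns a list of dicts, best first, with "confidence" (0 to 1); they miss things now and then, are a little off and sometimes report something else, mostly with a low value. They report only what shows in the picture. A call takes as long as a camera call.
- regions_of(picture, thing): "pixels" (384x512 bool, what is visible of it) and "pixel" ([column, row] in pixels, amid what is visible of it).
The state is a dict: "time_s": time; "joints": joint angles; "qd": joint speeds; "joint_torque": joint torques, N m; "tcp_pos": TCP position; "eef_rot": TCP orientation; "contact_force": force on the tool from outside, world axes, zero at the start; "moment": the same for the moment, N m; "gripper_width": finger opening in m; "gripper_force": force on a finger pad.
Only numpy, scipy, OpenCV 4.12 (cv2) and the standard library are available. Lean on these libraries where they do the work, as an engineer would, in place of code of your own. Each camera call takes 0.05 s, during which the arm holds its last target. There are 200 camera calls.

## Task

On the bread-slicing guide, push the aluminium stop fence with the fingertips towards the red wing nut as far as it will go, then screw the wing nut down fully tight by stroking its wings round clockwise (seen from above) with the fingertips, stroke after stroke until it stops. Only push: never take the nut or the fence between the fingers. Leave the mug, the jam jar and the salt pot where they stand.

Things in the scene. Friction and masses are not known exactly. Their poses are not given: they have to be found in the camera images.
- board: Bread-slicing guide: pale wooden board 170 (its x) by 300 (its y) mm, fixed. Origin: centre of its underside, on the counter; top face 22 mm above. A dark rail 12 mm thick, 28 mm high above the top face, runs along its +x edge; two posts as high stand on its -x edge near y = -82 mm. The fence slides along the board's y at x = 0; the nut's axis is at x = 0, y = +60 mm.
- stop_fence (a joint): How far (m) the stop fence has been slid along the board's +y, towards the wing nut: 0 to 0.040, where it meets its hard end stop (fully home). It slides with about 2 N of friction and stays where it is left.
- fence_top (a point): Middle of the top edge of the stop fence, 72 mm above the counter, axes as the board's: an upright aluminium plate 100 (x) by 8 (y) by 50 mm. A foot 3 mm thick, 56 mm wide, runs from it to +y under the nut. Push on its -y face, where the board is free. With the fence home the plate's face is 32 mm from the nut's axis: too tight for a fingertip to pass between hub and plate.
- wing_nut (a joint): Turn of the wing nut (rad), growing clockwise seen from above. It starts between 1.0 and 3.4 and is fully tight at 9.42 (hard stop): 1 to 1.3 turns to go. At 9.42, as at every multiple of pi, the wings lie along the board's x, parallel to the fence. It turns with about 0.025 N m of friction and stays where it is left; it does not visibly sink.
- nut_mid (a point): On the axis of the red wing nut, mid-height of its wings, 44.5 mm above the counter. It turns with the nut: x along the wings, z up. Two upright wings 5 mm thick reach 30 mm from the axis and stand 34.5 to 54.5 mm above the counter. Hub: radius 12 mm, top at 46.5 mm, with a steel stud end up to 54.5 mm. The fence's foot below has its upper face 25 mm above the counter.
- mug: Blue mug, 80 mm wide, 90 mm high, beyond the +y end of the board; leave alone. Origin: centre of its underside.
- jam_jar: Jam jar with yellow cap, 60 mm wide, 85 mm high, beyond the -y end of the board; leave alone. Origin: centre of its underside.
- salt_pot: White salt pot with steel cap, 44 mm wide, 65 mm high, beyond the -y end of the board; leave alone. Origin: centre of its underside.

How it is judged:
By the outcome, as a careful person would: the job done as asked, in the order asked, and still so for the second after the job is handed in, with the robot touching nothing.
It also fails if it takes over 72 s, if anything falls off the work surface, if the arm or the gripper's body presses on something with over 40 N, if the wrist force passes 120 N, or if a joint passes its speed limit or range.

## Working session

There is one attempt and no reset: what is moved stays moved. The work goes in short steps, Python scripts to look and compute and a tool call to move; the robot and the scene stay as the last step left them, time stands still between calls to the robot, and variables do not carry over. Pictures are saved under pics/ and viewed, at most 10 in all, crops included, and the job is handed in when it is done.

Besides the shell and the picture viewer there is one more tool, called by a JSON object that holds its "method" and its "body", one argument or row to a line. jog_arm: Moves the arm, as the interface text tells. Its arguments: {"type":"object","properties":{"moves":{"type":"array"},"newtons":{"type":"number"}},"required":["moves"]}

```bash
mkdir -p pics
cat > h.py <<'E'
import numpy as np,cv2
from plant import *
from scipy.spatial.transform import Rotation as R
def cam(name):
    s=get_state();c=capture(name)
    if 'world_from_camera' in c: T=c['world_from_camera']
    else:
        W=np.eye(4);W[:3,:3]=R.from_euler('xyz',s['eef_rot'],degrees=True).as_matrix();W[:3,3]=s['tcp_pos'];T=W@c['hand_eye']
    return c,np.array(T)
def toz(c,T,px,z):
    d=T[:3,:3]@np.linalg.solve(c['mtx'],[px[0],px[1],1]);return T[:3,3]+d*(z-T[2,3])/d[2]
def proj(c,T,p):
    q=np.linalg.inv(T)@np.r_[p,1];u=c['mtx']@q[:3];return u[:2]/u[2]
E
python3 - <<'E'
from h import *
print(get_state())
for n in('scene','side','wrist'):
    c,T=cam(n);cv2.imwrite(f'pics/{n}0.png',c['pixels']);print(n,T[:3,3].round(3),T[:3,2].round(2))
    for t,z in(('board',.022),('fence_top',.05),('nut_mid',.0445),('mug',.045),('jam_jar',.042),('salt_pot',.03)):
        for r in regions_of(c,t)[:1]:print(t,round(r['confidence'],2),np.round(r['pixel']),toz(c,T,r['pixel'],z).round(3),r['pixels'].sum())
a=np.hstack([cv2.imread(f'pics/{n}0.png') for n in('scene','side')]);cv2.imwrite('pics/a.png',cv2.resize(a,(800,300)))
E
```

```text
{'time_s': 0.0, 'joints': array([ 8.99598761e+01,  2.05908771e+01,  6.34267326e-01, -1.98831345e-02,
       -7.01361531e+01, -1.65058571e+01]), 'qd': array([-0.08438997,  0.02290663, -0.03486441,  0.04987047, -0.08616822,
        0.11219389]), 'joint_torque': array([ 1.37433013e-03, -5.82713664e+01,  2.93049073e+01,  6.99698567e+00,
        6.95427079e-03, -1.62337628e-04]), 'tcp_pos': array([0.19212944, 0.64657057, 0.22563348]), 'eef_rot': array([ 1.79905749e+02, -8.43646170e-03, -1.65527452e+01]), 'contact_force': array([ 0.39643079, -0.18496976, -0.55251825]), 'moment': array([-0.00147834,  0.02617648,  0.00855743]), 'gripper_force': 0.0, 'gripper_width': 0.08745076657412351}
scene [ 1.31  -0.405  0.79 ] [-0.65  0.38 -0.66]
board 0.82 [260. 188.] [0.542 0.04  0.022] 6250
fence_top 0.9 [264. 177.] [0.543 0.053 0.05 ] 739
nut_mid 0.48 [279. 167.] [0.521 0.107 0.044] 181
mug 0.76 [316. 135.] [0.452 0.27  0.045] 1372
jam_jar 0.74 [183. 209.] [ 0.541 -0.158  0.042] 978
salt_pot 0.81 [194. 238.] [ 0.625 -0.17   0.03 ] 637
side [0.339 0.575 0.663] [ 0.3  -0.66 -0.69]
board 0.91 [277. 246.] [0.524 0.089 0.022] 9018
fence_top 0.94 [278. 229.] [0.532 0.067 0.05 ] 1569
nut_mid 0.61 [272. 255.] [0.517 0.129 0.044] 116
mug 0.95 [265. 322.] [0.47  0.269 0.045] 2966
jam_jar 0.96 [313. 170.] [ 0.532 -0.159  0.042] 782
salt_pot 0.57 [281. 159.] [ 0.627 -0.178  0.03 ] 414
wrist [0.272 0.623 0.384] [-0.3   0.09 -0.95]
```

View pics/scene0.png

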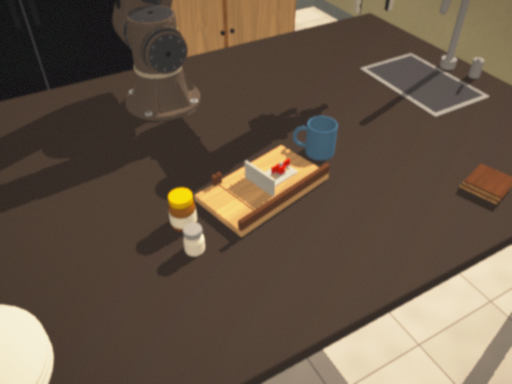

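View pics/side0.png

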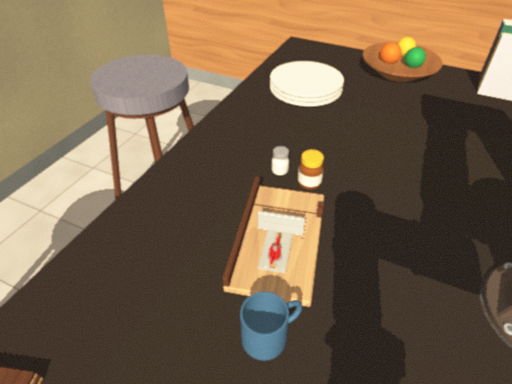

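The scene view shows the board around pixel (262,188) with its rail on the far-from-robot side. The mug is beyond the +y end (322,138) and the jar and pot beyond the −y end. In the side view the fence is at (282,222) and the red nut at (275,250). Next I fit the board pose to the masks.

```bash
cat >> h.py <<'E'
from scipy.optimize import minimize
def box(x0,x1,y0,y1,z0,z1): return np.array([[x,y,z] for x in(x0,x1) for y in(y0,y1) for z in(z0,z1)])
BO=[box(-.085,.085,-.15,.15,0,.022),box(.073,.085,-.15,.15,.022,.05)]
def w(p,q):
    c,s=np.cos(p[2]),np.sin(p[2]);q=np.atleast_2d(q);return np.c_[p[0]+c*q[:,0]-s*q[:,1],p[1]+s*q[:,0]+c*q[:,1],q[:,2]]
def mask(c,T,p,boxes):
    m=np.zeros((384,512),np.uint8)
    for b in boxes:
        h=np.array([proj(c,T,v) for v in w(p,b)]);h=cv2.convexHull((h*16).astype(np.int32));cv2.fillConvexPoly(m,h,255,shift=4)
    return m>0
def fit(views,p0):
    def f(p):
        t=0
        for c,T,g,ign in views:
            m=mask(c,T,p,BO)&~ign;t-=(m&g).sum()/(m|g).sum()
        return t
    return minimize(f,p0,method='Nelder-Mead',options=dict(initial_simplex=[p0,p0+[.02,0,0],p0+[0,.02,0],p0+[0,0,.1]],xatol=3e-4,fatol=1e-4))
E
python3 - <<'E'
from h import *
V=[]
for n in('scene','side'):
    c,T=cam(n);g=regions_of(c,'board')[0]['pixels'];ign=np.zeros_like(g)
    for t in('fence_top','nut_mid','mug','jam_jar','salt_pot'):
        r=regions_of(c,t)
        if r and r[0]['confidence']>.4: ign|=cv2.dilate(r[0]['pixels'].astype(np.uint8),np.ones((5,5)))>0
    V.append((c,T,g&~ign,ign))
for y in(.0,.25):
    r=fit(V,np.array([.53,.06,y]));print(r.x,np.degrees(r.x[2]),r.fun)
p=r.x
for v in V:
    r1=fit([v],p);print(r1.x,r1.fun)
print('nut',w(p,[0,.06,.0445]))
c,T=V[1][:2]
for t,z in (('fence_top',.05),):
    q=toz(c,T,regions_of(c,t)[0]['pixel'],z);d=q[:2]-p[:2];print('fence y',-np.sin(p[2])*d[0]+np.cos(p[2])*d[1])
E
```

```text
[0.53202016 0.05845969 0.23023729] 13.19162481821268 -1.8643868671715715
[0.53108182 0.05934258 0.23661095] 13.55680901641285 -1.8634926848220066
[0.52575484 0.05704563 0.23328695] -0.9200310559006211
[0.53269367 0.05787407 0.2387253 ] -0.9681639773222852
nut [[0.51701726 0.11767086 0.0445    ]]
fence y 0.006742407129277738
```

{"method": "jog_arm", "body": {
  "moves": [
    [[0,0,0],10,0],
    [[0,0,0],10,0],
    [[0,0,0],10,0],
    [[0,0,0],10,0],
    [[0,0,0],10,0],
    [[0,0,0],10,0]
  ],
  "newtons": 10
}}

```text
time_s: 2.55
tcp_pos: [0.1922, 0.647, 0.2265]
eef_rot: [180.0, 0.0, -76.9]
contact_force: [0.3, 0.6, 0.1]
gripper_width: 0.033
gripper_force: 0.0
```

{"method": "jog_arm", "body": {
  "moves": [
    [[5.5,-1.5,0],0,0],
    [[5.5,-1.5,0],0,0],
    [[5.5,-1.5,0],0,0],
    [[5.5,-1.5,0],0,0],
    [[5.5,-1.5,0],0,0],
    [[5.5,-1.5,0],0,0],
    [[5.5,-1.5,0],0,0],
    [[5.5,-1.5,0],0,0],
    [[5.5,-1.5,0],0,0],
    [[5.5,-1.5,0],0,0],
    [[5.5,-1.5,0],0,0],
    [[5.5,-1.5,0],0,0]
  ]
}}

```text
time_s: 4.05
tcp_pos: [0.5216, 0.0453, 0.227]
eef_rot: [-179.9, 0.0, -76.5]
contact_force: [0.4, 1.5, -0.1]
gripper_width: 0.0008
gripper_force: 0.0
```

Run:
```python
from h import *
s=get_state();print({k:np.round(s[k],3) for k in('time_s','joints','tcp_pos','eef_rot','gripper_width')})
c,T=cam('wrist');cv2.imwrite('pics/w1.png',c['pixels'])
for t,z in(('board',.022),('fence_top',.05),('nut_mid',.0445)):
    for r in regions_of(c,t)[:1]:print(t,r['confidence'],r['pixel'],toz(c,T,r['pixel'],z).round(3))
```

```text
{'time_s': np.float64(4.05), 'joints': array([ 2.6454e+01,  6.1790e+00, -1.8270e+01,  4.0000e-03, -6.5492e+01,
       -1.2990e+01]), 'tcp_pos': array([0.522, 0.045, 0.227]), 'eef_rot': array([-1.79942e+02,  1.00000e-02, -7.65340e+01]), 'gripper_width': np.float64(0.001)}
board 0.89 [243.0, 127.7] [0.547 0.007 0.022]
fence_top 0.63 [238.1, 178.8] [0.54  0.057 0.05 ]
nut_mid 0.55 [249.5, 222.5] [0.516 0.106 0.044]
```

View pics/w1.png

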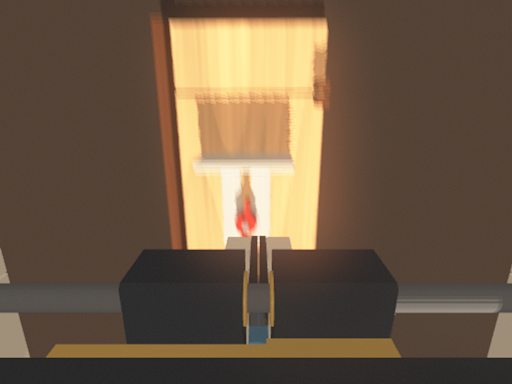

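The blurred frame (arm still moving) shows the rail left, the fence edge at row 160 and the nut at about (245,215), partly hidden by the gripper. I'll go on past the fence and take a sharp picture.

{"method": "jog_arm", "body": {
  "moves": [
    [[4,0,0],0,0],
    [[4,0,0],0,0],
    [[0,0,0],0,0],
    [[0,0,0],0,0],
    [[0,0,0],0,0]
  ]
}}

```text
time_s: 4.88
tcp_pos: [0.5393, -0.0296, 0.2267]
eef_rot: [-180.0, 0.0, -76.5]
contact_force: [-0.4, 0.1, 0.5]
gripper_width: 0.0003
gripper_force: 0.0
```

Run:
```python
from h import *
s=get_state();print({k:np.round(s[k],3) for k in('time_s','joints','tcp_pos','eef_rot','gripper_width')})
c,T=cam('wrist');im=c['pixels'].copy()
print('tcp px',proj(c,T,s['tcp_pos']))
g=regions_of(c,'board')[0]['pixels'];ign=np.zeros_like(g);ign[230:]=1
for t,z in(('fence_top',.05),('nut_mid',.0445)):
    for r in regions_of(c,t)[:1]:
        print(t,r['confidence'],r['pixel'],toz(c,T,r['pixel'],z).round(3));ign|=cv2.dilate(r['pixels'].astype(np.uint8),np.ones((5,5)))>0
r=fit([(c,T,g&~ign,ign)],np.array([.532,.058,.233]));print(r.x,r.fun);p=r.x
for q in([0,.06,.0545],[0,.028,.072],[.05,-.02,.072],[-.05,-.02,.072]):
    cv2.circle(im,tuple(int(v) for v in proj(c,T,w(p,q)[0])),2,(0,255,0),-1)
m=mask(c,T,p,BO).astype(np.uint8);cv2.drawContours(im,cv2.findContours(m,0,1)[0],-1,(255,0,0),1)
cv2.imwrite('pics/w2.png',im)
c,T=cam('side');im=c['pixels'].copy()
cv2.circle(im,tuple(int(v) for v in proj(c,T,w(p,[0,.06,.0545])[0])),1,(0,255,0),-1)
a,b=[int(v) for v in proj(c,T,w(p,[0,.04,.05])[0])]
cv2.imwrite('pics/s2.png',cv2.resize(im[b-70:b+70,a-90:a+90],None,fx=4.2,fy=4.2))
```

```text
{'time_s': np.float64(4.875), 'joints': array([ 1.7657e+01,  7.8300e+00, -1.6367e+01, -9.0000e-03, -6.5784e+01,
       -4.1060e+00]), 'tcp_pos': array([ 0.539, -0.03 ,  0.227]), 'eef_rot': array([-1.79982e+02,  1.00000e-02, -7.64540e+01]), 'gripper_width': np.float64(0.0)}
tcp px [256.86273297 252.34026045]
fence_top 0.58 [243.3, 230.4] [0.539 0.039 0.05 ]
[0.53071236 0.05640789 0.23530297] -0.9804404908632978
```

View pics/w2.png

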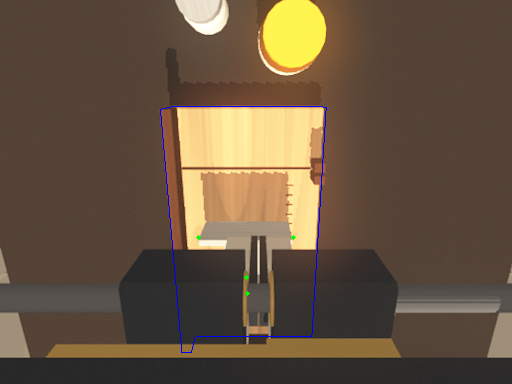

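View pics/s2.png

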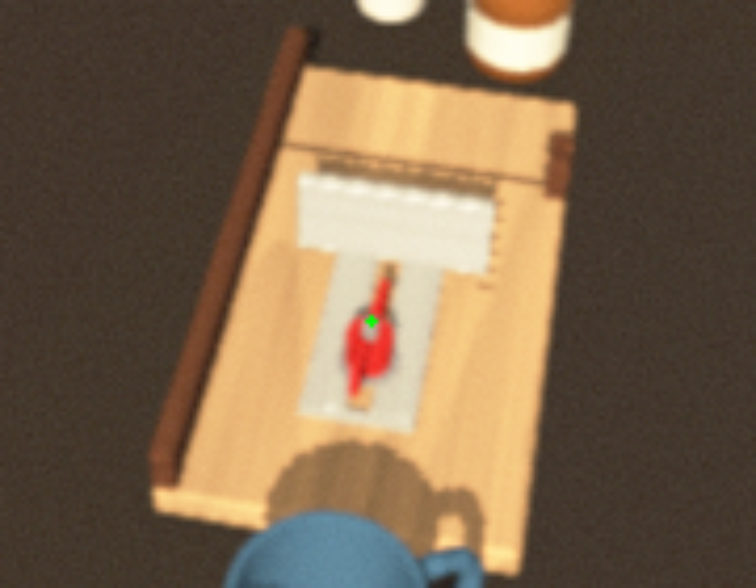

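Sharp views: the board fit overlays well, and the wings lie almost along the board's y, so the nut is at about 1.57 rad. The fence is still at its start. I'll go down behind it now.

{"method": "jog_arm", "body": {
  "moves": [
    [[-1,-0.6,4],0,0],
    [[-1,-0.6,5],0,0],
    [[0,0,5],0,0],
    [[0,0,3],0,0],
    [[0,0,1.2],0,0],
    [[0,0,0],0,0],
    [[0,0,0],0,0]
  ]
}}

```text
time_s: 6.0
tcp_pos: [0.5476, -0.0083, 0.0459]
eef_rot: [-179.9, -0.0, -76.5]
contact_force: [0.7, -0.1, 0.9]
gripper_width: 0.0001
gripper_force: 0.0
```

{"method": "jog_arm", "body": {
  "moves": [
    [[-1,0,0],0,0],
    [[-1,0,0],0,0],
    [[-1,0,0],0,0],
    [[-0.6,0,0],0,0],
    [[-0.6,0,0],0,0],
    [[-0.6,0,0],0,0],
    [[-0.6,0,0],0,0],
    [[-0.6,0,0],0,0],
    [[0,0,0],0,0],
    [[0,0,0],0,0]
  ]
}}

```text
time_s: 7.25
tcp_pos: [0.5324, 0.05, 0.0444]
eef_rot: [180.0, 0.0, -76.5]
contact_force: [0.6, -1.2, -0.6]
gripper_width: 0.0005
gripper_force: 0.0
```

{"method": "jog_arm", "body": {
  "moves": [
    [[-0.5,0,0],0,0],
    [[-0.5,0,0],0,0],
    [[-0.5,0,0],0,0],
    [[-0.2,0,0],0,0],
    [[0,0,0],0,0],
    [[0,0,0],0,0]
  ]
}}

```text
time_s: 8.0
tcp_pos: [0.5289, 0.0639, 0.0445]
eef_rot: [179.9, -0.2, -76.5]
contact_force: [10.9, -18.4, -4.9]
gripper_width: 0.0005
gripper_force: 10.2
```

{"method": "jog_arm", "body": {
  "moves": [
    [[-0.2,0,0],0,0],
    [[-0.2,0,0],0,0],
    [[0,0,0],0,0],
    [[0,0,0],0,0]
  ]
}}

```text
time_s: 8.5
tcp_pos: [0.5287, 0.0643, 0.0445]
eef_rot: [179.9, -0.4, -76.5]
contact_force: [20.2, -40.8, -8.6]
gripper_width: 0.0002
gripper_force: 22.6
```

{"method": "jog_arm", "body": {
  "moves": [
    [[1,0,0],0,0],
    [[1,0,0],0,0],
    [[1,0,-4],0,0],
    [[0,0,-5],0,0],
    [[0,0,-1],0,0],
    [[0,0,0],0,0]
  ]
}}

```text
time_s: 9.25
tcp_pos: [0.5349, 0.0417, 0.1452]
eef_rot: [-179.9, 0.1, -76.5]
contact_force: [0.5, 0.8, -0.4]
gripper_width: 0.0002
gripper_force: 0.0
```

Run:
```python
from h import *
print(get_state()['tcp_pos'])
p=np.array([.531,.057,.235])
c,T=cam('side');im=c['pixels'].copy()
a,b=[int(v) for v in proj(c,T,w(p,[0,.04,.05])[0])]
im=cv2.resize(im[b-70:b+70,a-90:a+90],None,fx=4.2,fy=4.2,interpolation=cv2.INTER_CUBIC)
def d(q,col):
    u=(proj(c,T,w(p,q)[0])-[a-90,b-70]+.5)*4.2;cv2.circle(im,tuple(int(v) for v in u),2,col,-1)
for x in(-.05,.05):
    for z in(.025,.072): d([x,.028,z],(0,255,0));
    d([x,-.012,.072],(255,0,0))
for q in([0,.06,.0545],[0,.09,.0545],[0,.03,.0545]): d(q,(255,255,0))
cv2.imwrite('pics/s3.png',im)
```

```text
[0.53487443 0.04170762 0.14521339]
```

View pics/s3.png

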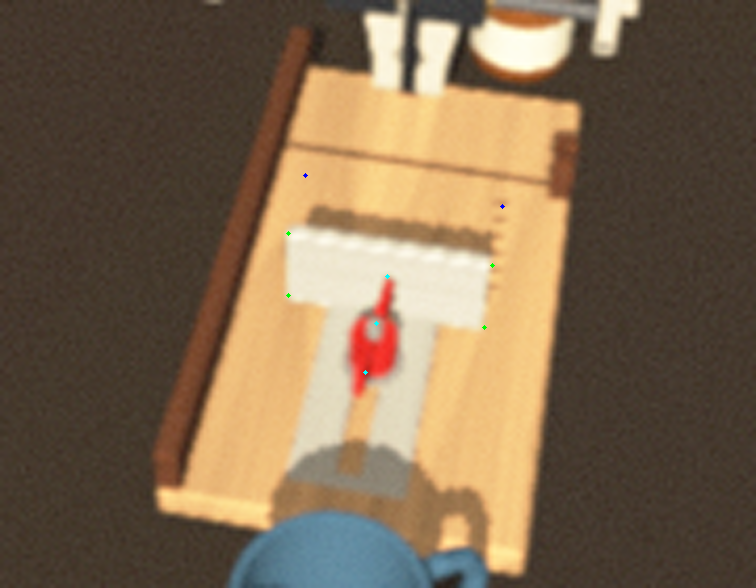

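The side view shows the fence home: its edges match the predicted green dots at (288,234) and (491,265). The wings still lie along the board's y. Stroke 1: start on the −x side of the +y wing.

{"method": "jog_arm", "body": {
  "moves": [
    [[-3,0.9,0],0,0],
    [[-4,1.5,0],0,0],
    [[-3.2,1,0],0,0],
    [[0,0,4],0,0],
    [[0,0,4],0,0],
    [[0,0,2.8],0,0],
    [[0,0,0],0,0],
    [[0,0,0],0,0]
  ]
}}

```text
time_s: 10.3
tcp_pos: [0.4779, 0.1324, 0.0367]
eef_rot: [180.0, -0.0, -76.5]
contact_force: [0.7, -0.4, 0.7]
gripper_width: 0.0004
gripper_force: 0.0
```

{"method": "jog_arm", "body": {
  "moves": [
    [[0,-0.8,0],0,0],
    [[0,-0.8,0],0,0],
    [[0,-0.8,0],0,0],
    [[0,-1,0],0,0],
    [[0,-1.2,0],0,0],
    [[0,-1.2,0],0,0],
    [[0,-1,0],0,0],
    [[0.4,0,0],0,0],
    [[0.4,0,0],0,0],
    [[0.4,0,0],0,0],
    [[0,0,0],0,0],
    [[0,0,0],0,0]
  ]
}}

```text
time_s: 11.8
tcp_pos: [0.5464, 0.1361, 0.0365]
eef_rot: [180.0, -0.0, -76.6]
contact_force: [-0.4, 0.6, -0.5]
gripper_width: 0.0004
gripper_force: 0.0
```

{"method": "jog_arm", "body": {
  "moves": [
    [[-0.4,0,-3],0,0],
    [[0,0,-5],0,0],
    [[1.4,3.2,0],0,0],
    [[2,3.6,0],0,0],
    [[4,2,0],0,0],
    [[0,0,0],0,0],
    [[0,0,0],0,0]
  ]
}}

```text
time_s: 12.68
tcp_pos: [0.4777, 0.048, 0.1168]
eef_rot: [-180.0, 0.0, -76.6]
contact_force: [0.3, -0.1, 0.7]
gripper_width: 0.0007
gripper_force: 0.0
```

```bash
cat >> h.py <<'E'
P=np.array([.531,.057,.235])
def tn():
    d=np.r_[get_state()['tcp_pos'][:2]]-w(P,[0,.06,0])[0,:2];c,s=np.cos(P[2]),np.sin(P[2]);return (1000*np.array([c*d[0]+s*d[1],-s*d[0]+c*d[1]])).round(1)
def look(f):
    c,T=cam('side');im=c['pixels']
    a,b=[int(v) for v in proj(c,T,w(P,[0,.06,.05])[0])]
    cv2.imwrite(f,cv2.resize(im[b-45:b+45,a-60:a+60],None,fx=5,fy=5,interpolation=cv2.INTER_CUBIC))
    # wing angle from the red pixels put on the plane z=.05
    i=im.astype(int);m=(i[...,2]>90)&(i[...,2]>2.2*i[...,1])&(i[...,2]>2.2*i[...,0]);m[:b-30]=0;m[b+30:]=0;m[:,:a-30]=0;m[:,a+30:]=0
    v,u=np.nonzero(m);q=np.array([toz(c,T,(x,y),.05)[:2] for x,y in zip(u,v)])-w(P,[0,.06,0])[0,:2]
    co,s=np.cos(P[2]),np.sin(P[2]);q=np.c_[co*q[:,0]+s*q[:,1],-s*q[:,0]+co*q[:,1]]*1000
    ev,E=np.linalg.eigh(np.cov(q.T));print('red',len(q),q.mean(0).round(1),'angle',np.degrees(np.arctan2(E[1,1],E[0,1]))%180,ev,q.min(0).round(),q.max(0).round())
E
python3 -c "
from h import *
print(tn(),get_state()['tcp_pos']);look('pics/s4.png')"
```

```text
[-53.9 -56.4] [0.47771295 0.04799281 0.11683209]
red 234 [-0.6  7.8] angle 1.8534332027317646 [ 59.8413902  245.62478588] [-29.  -6.] [29. 26.]
```

View pics/s4.png

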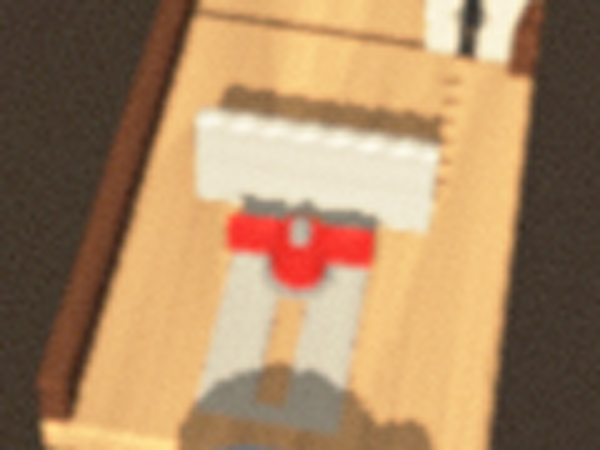

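The side view shows the wings now parallel to the fence (nut at about π), with the fence home. Stroke 2: I enter the gap on the −x side, under the wing.

{"method": "jog_arm", "body": {
  "moves": [
    [[-1.9,-0.9,0],0,0],
    [[-1.95,-0.8,0],0,0],
    [[0,0,3],0,0],
    [[0,0,1.5],0,0],
    [[0,0,0],0,0]
  ]
}}

```text
time_s: 13.35
tcp_pos: [0.4845, 0.0903, 0.0704]
eef_rot: [179.8, -0.1, -76.5]
contact_force: [0.8, -0.9, -0.0]
gripper_width: 0.0004
gripper_force: 0.0
```

{"method": "jog_arm", "body": {
  "moves": [
    [[0,0,0.8],0,0],
    [[0,0,0.6],0,0],
    [[0,0,0],0,0]
  ]
}}

```text
time_s: 13.72
tcp_pos: [0.4849, 0.0893, 0.0573]
eef_rot: [180.0, -0.0, -76.6]
contact_force: [-0.7, 0.2, 0.8]
gripper_width: 0.0005
gripper_force: 0.0
```

{"method": "jog_arm", "body": {
  "moves": [
    [[0,0,0.7],0,0],
    [[0,0,0.7],0,0],
    [[0,0,0.6],0,0],
    [[0,0,0],0,0]
  ]
}}

```text
time_s: 14.22
tcp_pos: [0.4847, 0.0891, 0.0369]
eef_rot: [179.9, -0.0, -76.6]
contact_force: [-0.4, -0.4, 0.4]
gripper_width: 0.0005
gripper_force: 0.0
```

{"method": "jog_arm", "body": {
  "moves": [
    [[-0.6,-0.1,0],0,0],
    [[-0.8,0,0],0,0],
    [[-1,0,0],0,0],
    [[-1,0,0],0,0],
    [[-1,0,0],0,0],
    [[0,-0.5,0],0,0],
    [[0,-1,0],0,0],
    [[0,-1,0],0,0],
    [[0,-1,0],0,0],
    [[0,-1,0],0,0],
    [[0,-1,0],0,0],
    [[0,-1,0],0,0]
  ]
}}

```text
time_s: 15.72
tcp_pos: [0.5401, 0.1477, 0.0377]
eef_rot: [-180.0, 0.0, -76.5]
contact_force: [0.6, -0.5, 0.3]
gripper_width: 0.0003
gripper_force: 0.0
```

{"method": "jog_arm", "body": {
  "moves": [
    [[0,-0.5,0],0,0],
    [[0.4,0,0],0,0],
    [[0.4,0,0],0,0],
    [[0.4,0,0],0,0],
    [[0.1,0,0],0,0],
    [[0,0,0],0,0],
    [[0,0,0],0,0]
  ]
}}

```text
time_s: 16.6
tcp_pos: [0.5465, 0.1357, 0.0375]
eef_rot: [180.0, -0.0, -76.6]
contact_force: [0.0, 0.0, 0.3]
gripper_width: 0.0009
gripper_force: 0.0
```

{"method": "jog_arm", "body": {
  "moves": [
    [[-0.4,0,-3],0,0],
    [[0,0,-5],0,0],
    [[1.4,3.2,0],0,0],
    [[2,3.6,0],0,0],
    [[4,2,0],0,0],
    [[0,0,0],0,0],
    [[0,0,0],0,0]
  ]
}}

```text
time_s: 17.48
tcp_pos: [0.4779, 0.0475, 0.1178]
eef_rot: [-180.0, 0.0, -76.6]
contact_force: [0.3, 0.2, 0.1]
gripper_width: 0.0005
gripper_force: 0.0
```

```bash
python3 -c "
from h import *
print(tn(),get_state()['tcp_pos']);look('pics/s5.png')"
```

```text
[-53.9 -56.9] [0.47786757 0.04750771 0.1178038 ]
red 234 [-0.6  7.9] angle 1.5961798163113485 [ 60.88567392 244.90778953] [-29.  -6.] [29. 28.]
```

{"method": "jog_arm", "body": {
  "moves": [
    [[-1.9,-0.9,0],0,0],
    [[-2,-0.8,0],0,0],
    [[0,0,3],0,0],
    [[0,0,2],0,0],
    [[0,0,1],0,0],
    [[0,0,0],0,0]
  ]
}}

```text
time_s: 18.27
tcp_pos: [0.4849, 0.09, 0.057]
eef_rot: [179.9, -0.0, -76.5]
contact_force: [0.9, -0.7, 0.1]
gripper_width: 0.0005
gripper_force: 0.0
```

{"method": "jog_arm", "body": {
  "moves": [
    [[0,0,0.7],0,0],
    [[0,0,0.7],0,0],
    [[0,0,0.6],0,0],
    [[0,0,0],0,0]
  ]
}}

```text
time_s: 18.77
tcp_pos: [0.4847, 0.0891, 0.0371]
eef_rot: [179.9, -0.0, -76.6]
contact_force: [0.2, 0.5, -0.1]
gripper_width: 0.0003
gripper_force: 0.0
```

{"method": "jog_arm", "body": {
  "moves": [
    [[-0.6,-0.1,0],0,0],
    [[-0.8,0,0],0,0],
    [[-1,0,0],0,0],
    [[-1,0,0],0,0],
    [[-1,0,0],0,0],
    [[0,-0.5,0],0,0],
    [[0,-1,0],0,0],
    [[0,-1,0],0,0],
    [[0,-1,0],0,0],
    [[0,-1,0],0,0],
    [[0,-1,0],0,0],
    [[0,-1,0],0,0]
  ]
}}

```text
time_s: 20.27
tcp_pos: [0.5402, 0.1478, 0.0377]
eef_rot: [-180.0, 0.0, -76.5]
contact_force: [1.1, -0.6, 0.8]
gripper_width: 0.0003
gripper_force: 0.0
```

{"method": "jog_arm", "body": {
  "moves": [
    [[0,-0.5,0],0,0],
    [[0.4,0,0],0,0],
    [[0.4,0,0],0,0],
    [[0.4,0,0],0,0],
    [[0.1,0,0],0,0],
    [[0,0,0],0,0],
    [[0,0,0],0,0]
  ]
}}

```text
time_s: 21.15
tcp_pos: [0.5466, 0.1357, 0.0375]
eef_rot: [180.0, -0.0, -76.6]
contact_force: [-0.1, 0.9, -0.5]
gripper_width: 0.0002
gripper_force: 0.0
```

Now I press on until the nut's hard stop pushes back.

{"method": "jog_arm", "body": {
  "moves": [
    [[0.1,0,0],0,0],
    [[0.1,0,0],0,0],
    [[0,0,0],0,0],
    [[0,0,0],0,0]
  ]
}}

```text
time_s: 21.65
tcp_pos: [0.5471, 0.1345, 0.0375]
eef_rot: [180.0, 0.0, -76.5]
contact_force: [-2.5, 4.6, 0.6]
gripper_width: 0.0001
gripper_force: 2.6
```

{"method": "jog_arm", "body": {
  "moves": [
    [[0.1,0,0],0,0],
    [[0.1,0,0],0,0],
    [[0,0,0],0,0],
    [[0,0,0],0,0]
  ]
}}

```text
time_s: 22.15
tcp_pos: [0.5473, 0.1341, 0.0375]
eef_rot: [-180.0, 0.1, -76.6]
contact_force: [-7.7, 13.3, 0.4]
gripper_width: 0.0001
gripper_force: 7.3
```

The hard stop is reached at 15 N with no further travel. I retreat and check.

{"method": "jog_arm", "body": {
  "moves": [
    [[-0.7,0,0],0,0],
    [[0,0,-3],0,0],
    [[0,0,-5],0,0],
    [[1.4,3.2,-3],0,0],
    [[2,3.6,-3],0,0],
    [[4,2,0],0,0],
    [[0,0,0],0,0],
    [[0,0,0],0,0]
  ]
}}

```text
time_s: 23.15
tcp_pos: [0.4781, 0.0462, 0.1778]
eef_rot: [-180.0, -0.0, -76.6]
contact_force: [0.8, 0.3, -0.2]
gripper_width: 0.0002
gripper_force: 0.0
```

```bash
python3 -c "
from h import *
print(get_state()['tcp_pos']);look('pics/s6.png')"
```

```text
[0.47811213 0.04624528 0.17781734]
red 233 [-0.8  7.9] angle 179.50686666801144 [ 60.70265142 246.08693585] [-29.  -6.] [29. 28.]
```

View pics/s6.png

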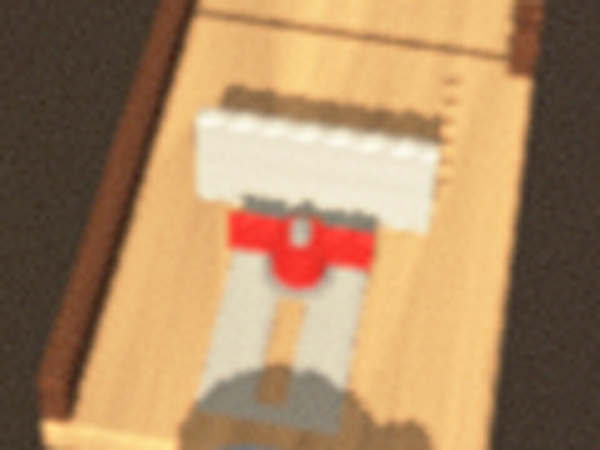

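The wings lie along the board's x against the hard stop, the fence is home and the gripper is clear.

```bash
python3 -c "
from plant import *
print(close_job())"
```

```text
the job is handed in; nothing more can be done
None
```

The stop fence is pushed home against its end stop and the wing nut is turned clockwise in three strokes to its hard stop. The arm stayed clear of the mug, jam jar and salt pot, and the job was handed in at about 23 s (no verdict came back).

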